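# Tip cracked vials through the sprung flap of the reject bin

### The job

Empty the three reject vials into the reject bin with the steel pan they lie in: nose the bin's sprung flap open with the pan's lip, feel for the sill, which may be set high or low, and rest the pan lightly on it just inside the slot while it is still about level and full, and only then tilt it there until all the vials have slid in. Let the flap spring shut and stand the empty pan upright on the bench, without ramming the bin or shifting the bottle, dish and tape near by.

Things in the scene. Friction and masses are not known exactly. Their poses are not given: they have to be found in the camera images.
- pan_grip (a point): Centre of the steel pan's black grip bar (68 mm long along the pan's x, 16 mm wide along y, 22 mm high), above the trough's rear half, 71 mm above the bench when the pan stands. x = forward to the open pouring end, y = left, z = up. Pinch the bar across y; the gripper may lean any way in the pan's x-z plane. 26 mm are free between bar and wall tops.
- pan: The pan: a straight trough 150 mm long, 55 mm wide outside (50 inside), walls 34 mm high, 0.2 kg, same axes; origin under its centre at bench level, [+40, 0, -71] mm from pan_grip. The flat underside of its floor is at z = +3.5 mm, the upper face at +6 mm; the rear end is closed at x = -75 mm and carries the grip's post, back to -79 mm.
- pan_lip (a point): Middle of the pan's pouring end, at [+116, 0, -67] mm from pan_grip, same axes. The trough is open here; under its floor is a rolled lip whose underside is 3.5 mm lower than the flat underside of the floor. The side walls are full height up to 8 mm behind this point. A like roll under the rear end is the rear foot.
- bin: Reject bin: a white sheet-metal box, fixed, 165 mm deep, 132 wide, 207 high; origin on the bench below its front. x = level, straight into the bin, y = left, z = up. The front rises upright to the sill (x 0, z 135 to 146 mm) and slopes back from there at 35 deg from the vertical to the top's front edge at x = +53, z = +207 mm. Hollow inside, floor at z = +9 mm.
- sill_mid (a point): Middle of the top of the sill at its LOWEST setting, 138.5 mm above the bench, 3.5 mm behind the bin's front; axes as bin. The slot above it is 68 mm wide and about 62 mm high along the slope; its upper edge (the flap's hinge) is at x = +39, z = +53 mm from this point.
- sill: Mount of the sill, fixed on the bin; origin 3.5 mm below sill_mid, same axes. The sill itself is the round steel edge (7 mm thick, 66 mm wide) of a sliding plate clamped here by two screws: this time it may stand anywhere from 0 to 8 mm higher than sill_mid, which no reading tells. Feel for it; it does not yield.
- flap (a joint): Steel flap over the slot, hinged along its upper edge, swings into the bin; rad, 0 = shut, at most 1.5. A light spring shuts it (about 0.2 N at its lower edge when shut, 0.6 N at 1 rad). An entered pan carries it on its side walls: with the lip some 45 mm beyond the sill it stays clear of the vials; less deep it bears on them and can pinch one.
- vial1_mid (a point): Middle of a glass vial with aluminium cap, 22 mm diameter, 65 mm long, 22 g, lying along the pan in its trough at the start; x = its length. They slide on the steel from a tilt of roughly 25 to 40 deg, depending on the friction.
- vial2_mid (a point): A second vial like it.
- vial3_mid (a point): A third vial like it.
- bottle: Bystander: white plastic bottle with screw cap, 69 mm diameter, 127 mm high; origin under its centre.
- petri: Bystander: flat round dish, 84 mm diameter, 15 mm high; origin under its centre.
- tape: Bystander: roll of tape lying flat, 94 mm diameter, 19 mm high; origin under its centre.
There are look-alikes about, which are no part of the job. Leave any purple look-alike of the pan alone.

How it is judged:
On the way, in this order (a step that is already met when the one before it is completed fails the run):
1. the lip is through the flap, at least 10 mm beyond the sill, the pan rests lightly on the sill (0.4 to 12 N) tilted less than 20 deg, and all three vials still lie in it (x of pan_lip in the frame of sill_mid above 0.01 m and y of pan_lip in the frame of sill_mid between -0.02 and 0.02 m and contact force between pan and sill between 0.4 and 12 N and angle between pan_grip's own z axis and vertical below 0.35 rad and value of joint flap above 0.1 rad and x of vial1_mid in the frame of pan_grip between -0.045 and 0.125 m and y of vial1_mid in the frame of pan_grip between -0.03 and 0.03 m and z of vial1_mid in the frame of pan_grip between -0.07 and -0.03 m and x of vial2_mid in the frame of pan_grip between -0.045 and 0.125 m and y of vial2_mid in the frame of pan_grip between -0.03 and 0.03 m and z of vial2_mid in the frame of pan_grip between -0.07 and -0.03 m and x of vial3_mid in the frame of pan_grip between -0.045 and 0.125 m and y of vial3_mid in the frame of pan_grip between -0.03 and 0.03 m and z of vial3_mid in the frame of pan_grip between -0.07 and -0.03 m), for 0.2 s.
2. all three vials are in the bin while the lip is still inside the slot (x of pan_lip in the frame of sill_mid above 0.01 m and y of pan_lip in the frame of sill_mid between -0.02 and 0.02 m and x of vial1_mid in the frame of sill_mid between 0 and 0.162 m and y of vial1_mid in the frame of sill_mid between -0.063 and 0.063 m and z of each of vial1_mid, vial2_mid, vial3_mid in the frame of sill_mid below -0.045 m and x of vial2_mid in the frame of sill_mid between 0 and 0.162 m and y of vial2_mid in the frame of sill_mid between -0.063 and 0.063 m and x of vial3_mid in the frame of sill_mid between 0 and 0.162 m and y of vial3_mid in the frame of sill_mid between -0.063 and 0.063 m), for 0.1 s.
At the end, for the whole second after the job is handed in: All three vials lie in the bin, their middles more than 45 mm below the sill, the flap is shut (within 0.06 rad), and the pan stands released and at rest upright on the bench (grip 64 to 78 mm high, tilt under 0.06 rad) (x of vial1_mid in the frame of sill_mid between 0 and 0.162 m and y of vial1_mid in the frame of sill_mid between -0.063 and 0.063 m and z of each of vial1_mid, vial2_mid, vial3_mid in the frame of sill_mid below -0.045 m and x of vial2_mid in the frame of sill_mid between 0 and 0.162 m and y of vial2_mid in the frame of sill_mid between -0.063 and 0.063 m and x of vial3_mid in the frame of sill_mid between 0 and 0.162 m and y of vial3_mid in the frame of sill_mid between -0.063 and 0.063 m and value of joint flap below 0.06 rad and angle between pan_grip's own z axis and vertical below 0.06 rad and height (world z) of pan_grip between 0.064 and 0.078 m and linear speed of pan below 0.02 m/s); the robot touches nothing.
It fails at once if the pan is rammed against the bin (over 35 N) (contact force between pan and bin above 35 N).
It fails at once if the white bottle is shifted by more than 30 mm (distance of bottle from where it was at the start of the episode above 0.03 m).
It fails at once if the dish is shifted by more than 30 mm (distance of petri from where it was at the start of the episode above 0.03 m).
It fails at once if the tape roll is shifted by more than 30 mm (distance of tape from where it was at the start of the episode above 0.03 m).
It also fails if it takes over 58 s, if anything falls off the work surface, if the arm or the gripper's body presses on something with over 40 N, if the wrist force passes 120 N, or if a joint passes its speed limit or range.

### The arm

A 6-joint arm with a two-finger parallel gripper is mounted at the origin on a cart in front of the work surface, level with it; the furniture and walls round the work are solid. World frame = base frame: x ahead of the robot, y to its left, z up, the work surface at z = 0. Lengths are in m, angles in rad, forces in N, time in s.
With the tool pointing down it reaches from about 0.25 to 0.85 m from the base axis. Payload 12.5 kg.
Tool frame: the origin (TCP) lies on the centre line of the jaws, within the pads' length; the fingertips stand manip.nose_length ahead of it and the grasp point (between the pads) lies 8 mm behind it (manip.nose_length is the distance from the TCP to the fingertips, in m); z points along the fingers, y is the direction in which the jaws open and shut (so a half turn about z gives the same grasp; the last joint's range is limited). The gripper opens to 93 mm and grips with 3 to 60 N. Pads are 15 mm wide; open, the fingers measure 128 mm over their backs; the gripper's body (75 mm by 188 mm) begins 65 mm behind the grasp point.
Start: joints at [-1.412, 0.351, 1.652, -0, 1.139, -0.085], TCP at [0.133, -0.534, 0.23] pointing down, gripper open.
Joint ranges: [-2.75, 2.75], [-0.79, 2.1], [0.01, 2.65], [-1.57, 4.71], [0.07, 3.14], [-2.87, 2.87]. Speed limits (rad/s): [2.22, 2.22, 2.79, 3.14, 3.14, 3.14].

### API

Orientations are given as a 3x3 rotation matrix whose columns are the frame's x, y, z axes.
In Python, from station import manip gives the robot as it stands.
- The arm moves only by the tool servo_tool, never from a script. Its argument "increments" is a list of rows, each a list of 6 numbers: the shift along the world's x, y, z in m, then the turn, a rotation vector about the world's x, y, z in degrees. A call has exactly 8 rows; each row is the pose to reach, as a shift and turn from the pose commanded when the call began; what a row does not reach only later rows make up. A row lasts 1/10 s, in which the tool goes at most 50 mm and 8.59 degrees, less where a joint would pass 70% of its speed; a pose out of reach is approached as far as the arm can. A call with a gripper value outside its range is refused whole. "grip" is the opening, from -1 (shut) to 1 (fully open), set as the call begins (left out, the last holds). The fingers move at their own pace and stop on an object; the grip force is fixed at half the most. Time passes only in rows, so rows that repeat a pose let the fingers close, or fill a call up. It gives the time, the measured TCP pose, the force and the opening at its end, in the units of the state.
- manip.observe(): the state, without advancing time (a new reading comes with each control period).
- manip.grab_frame(name): name is "scene" or "top"; returns the picture (400x640x3 uint8, red, green, blue); there is no depth.
- manip.get_calibration(name): a dict with "intrinsics" (3x3 intrinsics, pixels), "eye" and "attitude" of the camera in the world. Camera axes: x right, y down, z forward; pixel columns grow to the right and rows downward; lengths in m; the calibration is good to about 2 mm. A picture is of the moment at which its call begins. get_calibration takes no time and is no camera call.
- manip.job_done(): hands the job in, once; it reports no verdict.
The state is a dict: "time_s": time; "joints": joint angles; "dq": joint speeds; "joint_torque": joint torques, N m; "tool_pos": TCP position; "tcp_rot": TCP orientation; "wrist_force": force on the tool from outside, world axes, zero at the start; "wrist_torque": the same for the moment, N m; "grip_width": finger opening in m.
Only numpy, scipy, OpenCV 4.12 (cv2) and the standard library are available. Lean on these libraries where they do the work, as an engineer would, in place of code of your own. Each camera call takes 0.05 s, during which the arm holds its last target.

## Working session

There is one attempt and no reset: what is moved stays moved. The work goes in short steps, Python scripts to look and compute and a tool call to move; the robot and the scene stay as the last step left them, time stands still between calls to the robot, and variables do not carry over. Pictures are saved under pics/ and viewed, and the job is handed in when it is done.

Besides the shell and the picture viewer there is one more tool, called after ">>>" in YAML: its name, and indented under it one key for each argument. servo_tool: Moves the arm, as the interface text tells. Its arguments: {"type":"object","properties":{"increments":{"type":"array"},"grip":{"type":"number"}},"required":["increments"]}

```bash
mkdir -p pics; ls
python3 - <<'E'
from station import manip
import cv2,numpy as np
np.set_printoptions(precision=4,suppress=True)
for n in("scene","top"):
    im=manip.grab_frame(n); cv2.imwrite(f"pics/{n}0.png",im[:,:,::-1]); c=manip.get_calibration(n); print(n,c)
print(manip.observe(), manip.nose_length)
E
```

```text
pics
scene {'intrinsics': array([[500.0087,   0.    , 326.8413],
       [  0.    , 500.0087, 202.2355],
       [  0.    ,   0.    ,   1.    ]]), 'eye': array([-0.4348,  0.0364,  0.8325]), 'attitude': array([[-0.0182, -0.5846,  0.8111],
       [-0.9998,  0.0188, -0.0088],
       [-0.0101, -0.8111, -0.5848]])}
top {'intrinsics': array([[385.5913,   0.    , 321.0166],
       [  0.    , 385.5913, 200.8767],
       [  0.    ,   0.    ,   1.    ]]), 'eye': array([0.4758, 0.0165, 1.0016]), 'attitude': array([[-0.0148, -0.9947,  0.1014],
       [-0.9997,  0.0165,  0.0162],
       [-0.0178, -0.1012, -0.9947]])}
{'time_s': 0.1, 'joints': array([-1.4116,  0.3512,  1.6524,  0.    ,  1.1391, -0.0846]), 'dq': array([ 0.0006, -0.0001, -0.0008,  0.0008,  0.0003, -0.0003]), 'joint_torque': array([  0.0011, -49.8025, -28.5705,   0.07  ,   0.024 ,  -0.    ]), 'tool_pos': array([ 0.1327, -0.5334,  0.2291]), 'tcp_rot': array([[ 0.9704,  0.2414, -0.0002],
       [ 0.2414, -0.9704,  0.0011],
       [ 0.0001, -0.0011, -1.    ]]), 'wrist_force': array([-0.0963,  0.8282, -0.2722]), 'wrist_torque': array([ 0.009 ,  0.0606, -0.0273]), 'grip_width': 0.09323736434715274} 0.011
```

View pics/scene0.png

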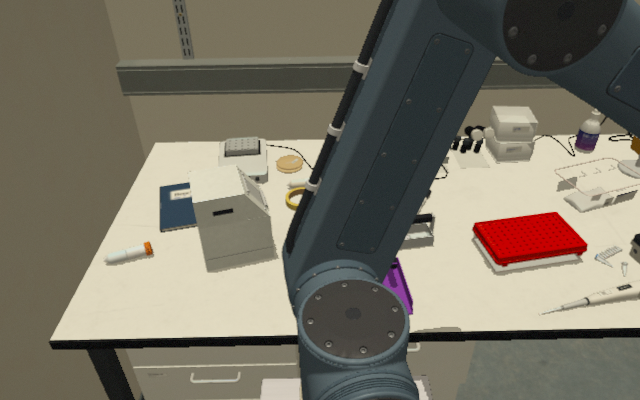

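View pics/top0.png

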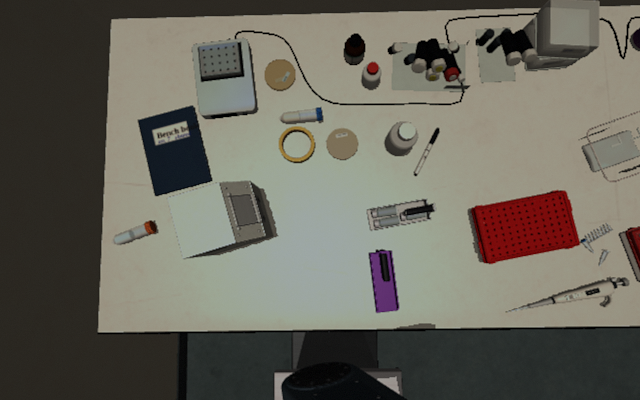

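```bash
cat > h.py <<'E'
import numpy as np, cv2
from station import manip
np.set_printoptions(precision=4,suppress=True)
def ray(n,px,z):
    c=manip.get_calibration(n);K=np.array(c['intrinsics']);R=np.array(c['attitude']);e=np.array(c['eye'])
    d=R@np.linalg.inv(K)@np.array([px[0],px[1],1.]); return e+d*(z-e[2])/d[2]
def proj(n,p):
    c=manip.get_calibration(n);K=np.array(c['intrinsics']);R=np.array(c['attitude']);e=np.array(c['eye'])
    q=K@R.T@(np.asarray(p)-e); return q[:2]/q[2]
def crop(n,f,x0,y0,w,h,s,out):
    im=cv2.imread(f)[y0:y0+h,x0:x0+w]; cv2.imwrite(out,cv2.resize(im,None,fx=s,fy=s,interpolation=cv2.INTER_CUBIC))
E
python3 - <<'E'
from h import *
crop('top','pics/top0.png',360,190,80,50,10,'pics/c1.png')
crop('top','pics/top0.png',160,170,120,90,6,'pics/c2.png')
crop('scene','pics/scene0.png',180,150,100,120,5,'pics/c3.png')
E
```

```text
(no output)
```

View pics/c1.png

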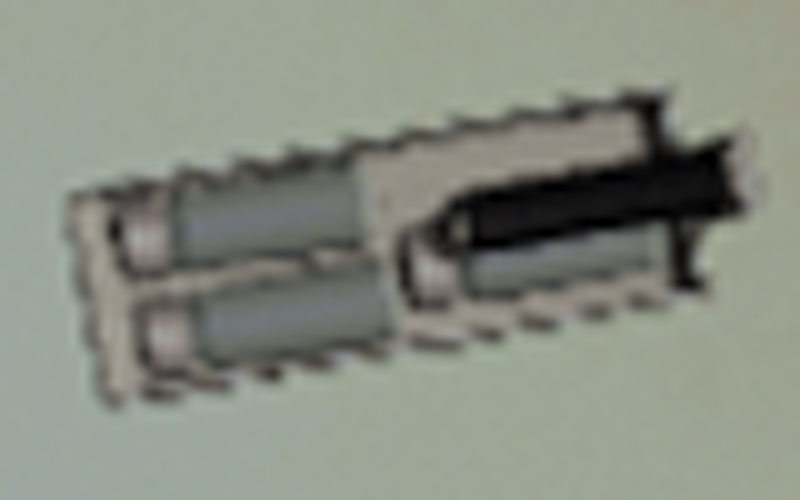

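View pics/c2.png

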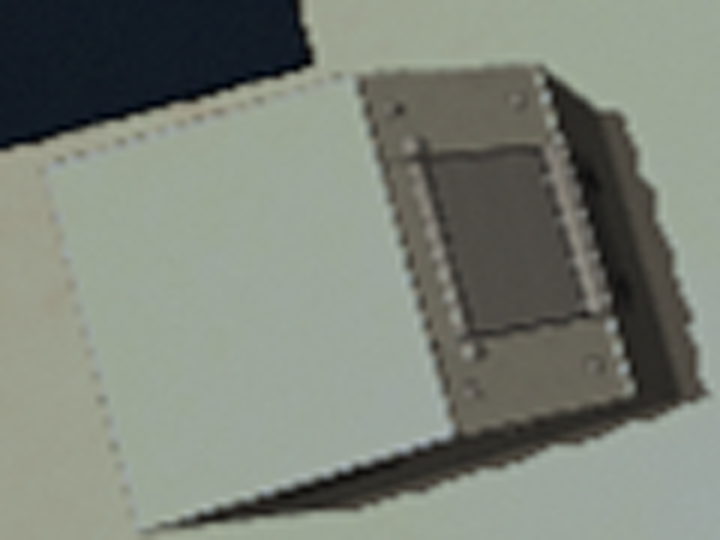

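View pics/c3.png

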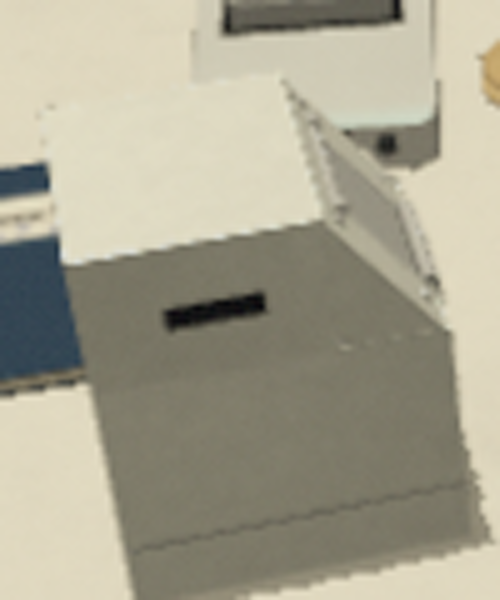

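Run:
```python
from h import *
f2=lambda u,v:(160+(u+.5)/6-.5,170+(v+.5)/6-.5)
f3=lambda u,v:(180+(u+.5)/5-.5,150+(v+.5)/5-.5)
f1=lambda u,v:(360+(u+.5)/10-.5,190+(v+.5)/10-.5)
A=np.array([ray('top',f2(*p),.207) for p in[(48,162),(355,74),(453,435),(138,530)]])
B=np.array([ray('top',f2(*p),.137) for p in[(542,68),(635,392)]])
C=np.array([ray('scene',f3(*p),.207) for p in[(45,110),(283,78),(325,220),(65,265)]])
print(A,B,C,sep='\n')
for M in(A,C):
    print([np.linalg.norm(M[i]-M[(i+1)%4]) for i in range(4)])
    x=(M[0]-M[1]+M[3]-M[2])[:2]; print('yaw by depth',np.degrees(np.arctan2(x[1],x[0])))
    y=(M[2]-M[1]+M[3]-M[0])[:2]; print('yaw by width',np.degrees(np.arctan2(-y[0],y[1])), np.degrees(np.arctan2(y[1],y[0])))
    print('front top mid',(M[1]+M[2])/2,'c',M.mean(0))
print('Bmid',B.mean(0))
print('hinge knobs',[ray('top',f2(*p),.1915) for p in[(411,147),(469,347)]])
print('pan')
for nm,p,z in[('lipL',(72,195),.0375),('lipR',(112,402),.0375),('rearL',(655,95),.04),('rearR',(700,290),.04),('bar f',(450,232),.082),('bar r',(735,180),.082),('barfl',(470,197),.082),('barfr',(470,250),.082),('barrl',(725,150),.082),('barrr',(735,212),.082)]:
    print(nm,ray('top',f1(*p),z))
```

```text
[[0.5712 0.3498 0.207 ]
 [0.6003 0.2428 0.207 ]
 [0.4746 0.2075 0.207 ]
 [0.4438 0.3155 0.207 ]]
[[0.6123 0.1915 0.137 ]
 [0.4894 0.1562 0.137 ]]
[[0.5663 0.3495 0.207 ]
 [0.5912 0.241  0.207 ]
 [0.471  0.2071 0.207 ]
 [0.4407 0.3151 0.207 ]]
[np.float64(0.11089572202031002), np.float64(0.13054906315949014), np.float64(0.11229967640616546), np.float64(0.13189587486242405)]
yaw by depth 105.55196632656794
yaw by width 105.37735940249134 -164.62264059750868
front top mid [0.5374 0.2251 0.207 ] c [0.5224 0.2789 0.207 ]
[np.float64(0.11132175020913533), np.float64(0.12486694915204902), np.float64(0.11218496854178882), np.float64(0.13021359527970333)]
yaw by depth 104.31330847138467
yaw by width 105.52972677096946 -164.47027322903057
front top mid [0.5311 0.224  0.207 ] c [0.5173 0.2782 0.207 ]
Bmid [0.5508 0.1739 0.137 ]
hinge knobs [array([0.5762, 0.2269, 0.1915]), array([0.5052, 0.2058, 0.1915])]
pan
lipL [ 0.5517 -0.082   0.0375]
lipR [ 0.4999 -0.0905  0.0375]
rearL [ 0.5742 -0.2276  0.04  ]
rearR [ 0.5253 -0.2367  0.04  ]
bar f [ 0.5379 -0.167   0.082 ]
bar r [ 0.5492 -0.2351  0.082 ]
barfl [ 0.5462 -0.1721  0.082 ]
barfr [ 0.5335 -0.1716  0.082 ]
barrl [ 0.5564 -0.233   0.082 ]
barrr [ 0.5416 -0.2347  0.082 ]
```

>>> servo_tool:
  increments:
    - [0.012,0.01,0,0,0,2]
    - [0.036,0.03,0,0,0,7]
    - [0.066,0.056,0,0,0,13]
    - [0.096,0.082,0,0,0,19]
    - [0.126,0.108,0,0,0,25]
    - [0.156,0.133,0,0,0,31]
    - [0.186,0.158,0,0,0,37]
    - [0.216,0.184,-0.01,0,0,43]
  grip: 1

```text
time_s: 0.9
tool_pos: [0.3505, -0.3481, 0.2205]
tcp_rot: [[0.54, 0.842, 0.001], [0.842, -0.54, -0.001], [-0.0, 0.002, -1.0]]
wrist_force: [0.7, -1.1, -0.6]
grip_width: 0.0931
```

>>> servo_tool:
  increments:
    - [0.03,0.026,-0.01,0,0,6]
    - [0.06,0.05,-0.02,0,0,12]
    - [0.09,0.076,-0.03,0,0,18]
    - [0.12,0.102,-0.04,0,0,24]
    - [0.15,0.128,-0.05,0,0,30]
    - [0.175,0.15,-0.06,0,0,36]
    - [0.192,0.163,-0.06,0,0,42]
    - [0.192,0.163,-0.06,0,0,42.3]

```text
time_s: 1.7
tool_pos: [0.5419, -0.1841, 0.1591]
tcp_rot: [[-0.168, 0.986, -0.0], [0.986, 0.168, 0.001], [0.001, -0.0, -1.0]]
wrist_force: [-0.0, -1.0, 0.2]
grip_width: 0.0931
```

Run:
```python
from h import *
im=manip.grab_frame('scene'); cv2.imwrite('pics/s1.png',im[:,:,::-1])
im=manip.grab_frame('top'); cv2.imwrite('pics/t1.png',im[:,:,::-1])
o=manip.observe(); print(o['time_s'],o['tool_pos'],o['tcp_rot'],o['wrist_force'],o['joints'])
crop('','pics/t1.png',340,150,140,100,5,'pics/t1c.png')
```

```text
1.8 [ 0.5404 -0.1861  0.1595] [[-0.1609  0.987  -0.0006]
 [ 0.987   0.1609  0.0001]
 [ 0.0002 -0.0006 -1.    ]] [-0.7514 -0.468  -0.8248] [-0.413   0.4698  1.6614 -0.0002  1.011  -0.5746]
```

View pics/s1.png

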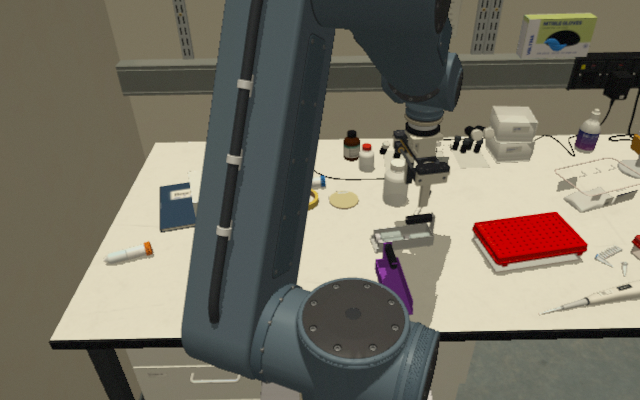

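View pics/t1c.png

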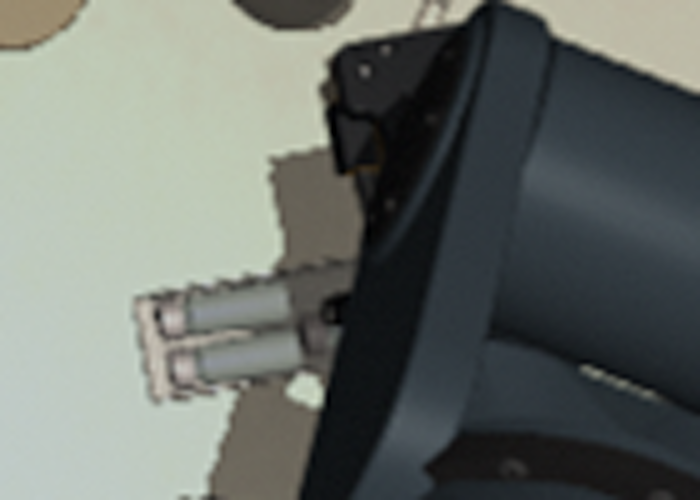

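>>> servo_tool:
  increments:
    - [0,0,-0.015,0,0,0]
    - [0,0,-0.035,0,0,0]
    - [0,0,-0.055,0,0,0]
    - [0,0,-0.075,0,0,0]
    - [0,0,-0.088,0,0,0]
    - [0,0,-0.094,0,0,0]
    - [0,0,-0.097,0,0,0]
    - [0,0,-0.097,0,0,0]

```text
time_s: 2.6
tool_pos: [0.5408, -0.1869, 0.063]
tcp_rot: [[-0.161, 0.987, 0.0], [0.987, 0.161, -0.0], [-0.0, 0.0, -1.0]]
wrist_force: [-0.2, 0.2, -0.2]
grip_width: 0.093
```

>>> servo_tool:
  increments:
    - [0,0,0,0,0,0]
    - [0,0,0,0,0,0]
    - [0,0,0,0,0,0]
    - [0,0,0,0,0,0]
    - [0,0,0,0,0,0]
    - [0,0,0,0,0,0]
    - [0,0,0,0,0,0]
    - [0,0,0,0,0,0]
  grip: -1

```text
time_s: 3.4
tool_pos: [0.5408, -0.1867, 0.0626]
tcp_rot: [[-0.161, 0.987, -0.0], [0.987, 0.161, 0.0], [0.0, -0.0, -1.0]]
wrist_force: [-0.8, -0.9, 0.5]
grip_width: 0.0337
```

Run:
```python
from h import *
im=manip.grab_frame('scene'); cv2.imwrite('pics/s2.png',im[:,:,::-1])
o=manip.observe(); print(o['time_s'],o['tool_pos'],o['tcp_rot'],o['wrist_force'],o['grip_width'])
crop('','pics/s2.png',350,170,110,90,7,'pics/s2c.png')
```

```text
3.45 [ 0.5408 -0.1867  0.0626] [[-0.1611  0.9869  0.    ]
 [ 0.9869  0.1611 -0.    ]
 [-0.      0.     -1.    ]] [ 0.7331  0.527  -0.2253] 0.02968447690001489
```

View pics/s2c.png

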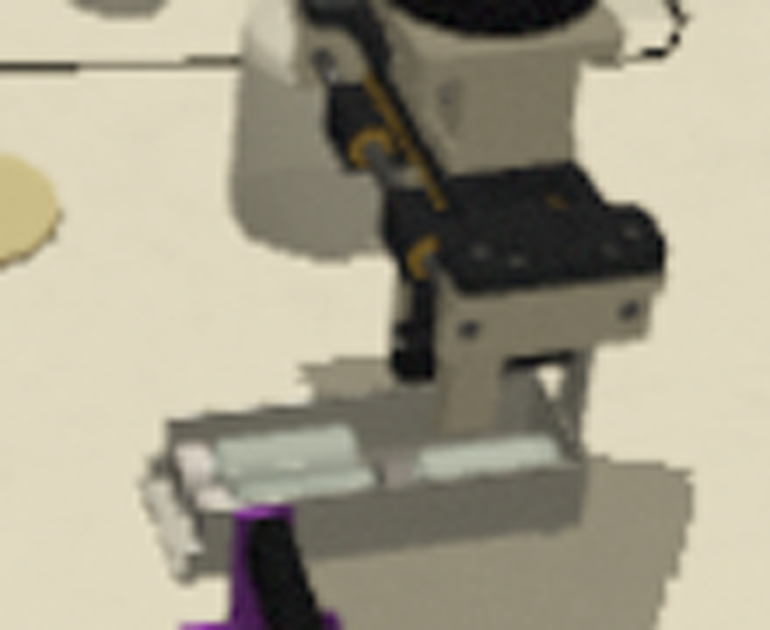

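>>> servo_tool:
  increments:
    - [0,0,0,0,0,0]
    - [0,0,0,0,0,0]
    - [0,0,0,0,0,0]
    - [0,0,0,0,0,0]
    - [0,0,0,0,0,0]
    - [0,0,0,0,0,0]
    - [0,0,0,0,0,0]
    - [0,0,0,0,0,0]

```text
time_s: 4.25
tool_pos: [0.5407, -0.1867, 0.0625]
tcp_rot: [[-0.161, 0.987, -0.0], [0.987, 0.161, 0.0], [0.0, -0.0, -1.0]]
wrist_force: [-0.8, 0.0, -4.2]
grip_width: 0.0158
```

>>> servo_tool:
  increments:
    - [0,0,0.002,0,0,0]
    - [0,0,0.008,0,0,0]
    - [0,0,0.018,0,0,0]
    - [0,0,0.03,0,0,0]
    - [0,0,0.042,0,0,0]
    - [0,0,0.052,0,0,0]
    - [0,0,0.058,0,0,0]
    - [0,0,0.06,0,0,0]

```text
time_s: 5.05
tool_pos: [0.541, -0.1868, 0.1235]
tcp_rot: [[-0.161, 0.987, 0.001], [0.987, 0.161, -0.0], [-0.001, 0.001, -1.0]]
wrist_force: [-0.1, 0.7, -2.9]
grip_width: 0.0159
```

Run:
```python
from h import *
im=manip.grab_frame('top'); cv2.imwrite('pics/t3.png',im[:,:,::-1])
im=manip.grab_frame('scene'); cv2.imwrite('pics/s3.png',im[:,:,::-1])
o=manip.observe(); print(o['time_s'],o['tool_pos'],o['tcp_rot'],o['wrist_force'],o['wrist_torque'],o['grip_width'])
crop('','pics/s3.png',350,130,110,100,7,'pics/s3c.png')
```

```text
5.15 [ 0.5408 -0.1867  0.1227] [[-0.1611  0.9869  0.0001]
 [ 0.9869  0.1611 -0.0001]
 [-0.0001  0.0001 -1.    ]] [-0.4372  0.2474 -2.5914] [-0.0256 -0.0818 -0.0222] 0.015788526532531325
```

View pics/s3c.png

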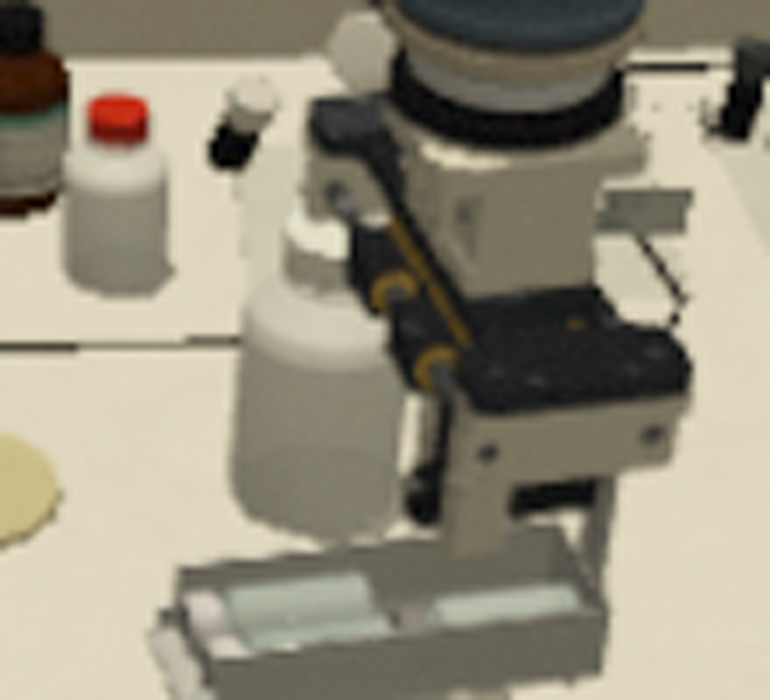

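View pics/t3.png

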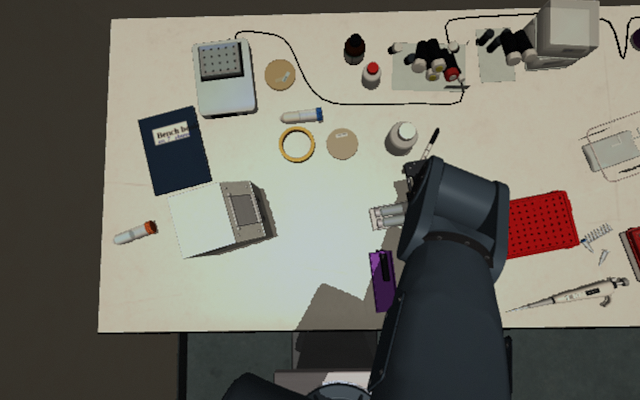

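Run:
```python
from h import *
crop('','pics/t3.png',362,190,50,50,14,'pics/t3c.png')
t=np.array([.5408,-.1867,.1228]); d=np.array([-.1611,.9869,0]);y=np.array([-.9869,-.1611,0])
lip=t+.101*d+[0,0,-.0586]
f=lambda p:((proj('top',p)-[362,190]+.5)*14-.5)
for s in(-1,1):
  print('walltop end',f(t+.093*d+y*s*.0275+[0,0,-.0251]),'floor end',f(lip+y*s*.0275+[0,0,.002]))
```

```text
walltop end [159.51   235.9885] floor end [ 93.0377 259.9169]
walltop end [222.0419 559.6256] floor end [153.0614 572.8064]
```

View pics/t3c.png

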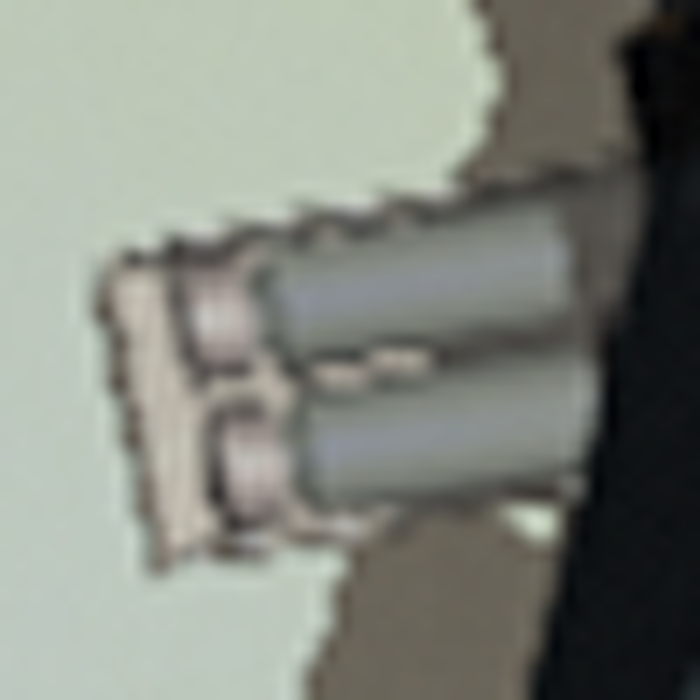

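```bash
cat > g.py <<'E'
from h import *
from scipy.spatial.transform import Rotation as Ro
YAW=105.4
a=np.radians(YAW); xh=np.array([np.cos(a),np.sin(a),0]); yh=np.array([-np.sin(a),np.cos(a),0]); zh=np.array([0,0,1.])
S=np.array([.5505,.1774,.1385])   # sill_mid
B=np.column_stack([xh,yh,zh])
T=np.array([-.100,0,.0586])  # tcp from lip in pan frame
def pan_R(p): return B@Ro.from_rotvec([0,np.radians(p),0]).as_matrix()
def tcp(lx,lz,p,ly=0):   # lip pos in bin coords rel S horizontally, abs z, pitch deg
    lip=S+xh*lx+yh*ly; lip[2]=lz
    R=pan_R(p); return lip+R@T, R@np.diag([1,-1,-1.])
def inc(p0,R0,p1,R1): return np.r_[p1-p0, np.degrees(Ro.from_matrix(R1@R0.T).as_rotvec())]
def lipnow(o=None):
    o=o or manip.observe(); R=o['tcp_rot']@np.diag([1,-1,-1.]); l=o['tool_pos']-R@T
    q=B.T@(l-S); ang=np.degrees(np.arcsin(-R[2,0])); yw=np.degrees(np.arctan2(R[1,0],R[0,0]))
    return 'lip rel S mm',q*1e3,'z',l[2],'pitch',ang,'yaw',yw
E
python3 - <<'E'
from g import *
o=manip.observe(); print(lipnow(o))
c=np.cos(np.radians(10));s=np.sin(np.radians(10))
P,R=tcp(-.05*c,.156+.05*s,10)
print(P,inc(o['tool_pos'],o['tcp_rot'],P,R))
print('per 10mm along axis',(.01*(xh*c-zh*s)))
P1,R1=tcp(-.05*c,.156+.05*s,0)
print(inc(o['tool_pos'],o['tcp_rot'],P1,R1),inc(P1,R1,P,R))
E
```

```text
('lip rel S mm', array([-249.0203,   95.3914,  -74.3672]), 'z', np.float64(0.06413277235669423), 'pitch', np.float64(0.003943583186083032), 'yaw', np.float64(99.27049981774067))
[0.587  0.0448 0.2398] [ 0.0463  0.2315  0.117  -9.7706 -2.1333  6.1137]
per 10mm along axis [-0.0026  0.0095 -0.0017]
[0.0494 0.2202 0.1005 0.0031 0.0041 6.1295] [-0.0031  0.0113  0.0165 -9.641  -2.6556  0.    ]
```

>>> servo_tool:
  increments:
    - [0,0.001,0.003,0,0,0]
    - [0.001,0.005,0.012,0,0,0.3]
    - [0.003,0.014,0.026,0,0,0.8]
    - [0.006,0.028,0.042,0,0,1.3]
    - [0.011,0.046,0.058,0,0,1.8]
    - [0.015,0.066,0.072,0,0,2.3]
    - [0.02,0.088,0.082,0,0,2.9]
    - [0.025,0.11,0.089,0,0,3.5]

```text
time_s: 5.95
tool_pos: [0.5663, -0.0752, 0.2137]
tcp_rot: [[-0.222, 0.975, 0.002], [0.975, 0.222, -0.0], [-0.001, 0.002, -1.0]]
wrist_force: [0.3, 0.2, -2.9]
grip_width: 0.0159
```

>>> servo_tool:
  increments:
    - [0.005,0.022,0.005,0,0,0.6]
    - [0.01,0.044,0.008,0,0,1.2]
    - [0.014,0.064,0.01,0,0,1.7]
    - [0.018,0.082,0.011,0,0,2.1]
    - [0.021,0.096,0.011,0,0,2.4]
    - [0.023,0.105,0.011,0,0,2.6]
    - [0.024,0.109,0.011,0,0,2.6]
    - [0.024,0.11,0.011,0,0,2.6]

```text
time_s: 6.75
tool_pos: [0.5898, 0.0334, 0.2227]
tcp_rot: [[-0.265, 0.964, -0.0], [0.964, 0.265, -0.0], [-0.0, -0.0, -1.0]]
wrist_force: [-0.8, -0.0, -1.9]
grip_width: 0.016
```

>>> servo_tool:
  increments:
    - [0,0.001,0.001,-0.7,-0.2,0]
    - [-0.001,0.002,0.003,-2,-0.6,0]
    - [-0.001,0.004,0.006,-4,-1.1,0]
    - [-0.002,0.006,0.009,-6,-1.7,0]
    - [-0.003,0.009,0.013,-8,-2.2,0]
    - [-0.003,0.011,0.016,-9.4,-2.6,0]
    - [-0.003,0.011,0.0165,-9.6,-2.7,0]
    - [-0.003,0.011,0.0165,-9.6,-2.7,0]

```text
time_s: 7.55
tool_pos: [0.5868, 0.0443, 0.2392]
tcp_rot: [[-0.261, 0.964, 0.047], [0.95, 0.265, -0.167], [-0.173, 0.001, -0.985]]
wrist_force: [0.5, 0.7, -3.9]
grip_width: 0.0155
```

Run:
```python
from g import *
im=manip.grab_frame('top'); cv2.imwrite('pics/t4.png',im[:,:,::-1])
im=manip.grab_frame('scene'); cv2.imwrite('pics/s4.png',im[:,:,::-1])
o=manip.observe(); print(o['time_s'],lipnow(o),o['wrist_force'],o['wrist_torque'],o['joints'])
crop('','pics/t4.png',160,160,130,100,6,'pics/t4c.png')
```

```text
7.65 ('lip rel S mm', array([-49.8522,   0.32  ,  25.4911]), 'z', np.float64(0.16399113258727457), 'pitch', np.float64(9.949442056281699), 'yaw', np.float64(105.34417316580969)) [ 0.0067 -0.2305 -3.1995] [ 0.0639 -0.0285 -0.0293] [ 0.0726  0.4019  1.5629 -0.1867  1.1485 -0.121 ]
```

View pics/s4.png

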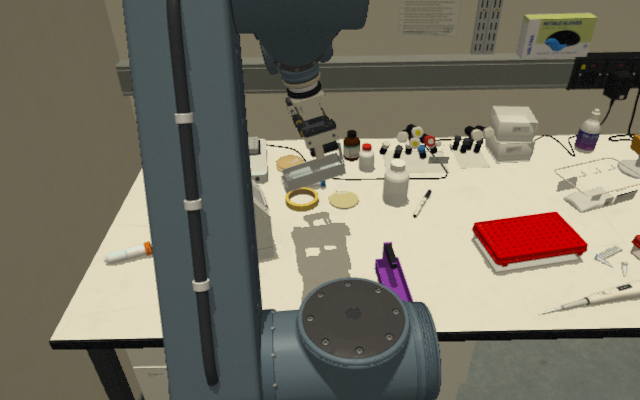

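View pics/t4c.png

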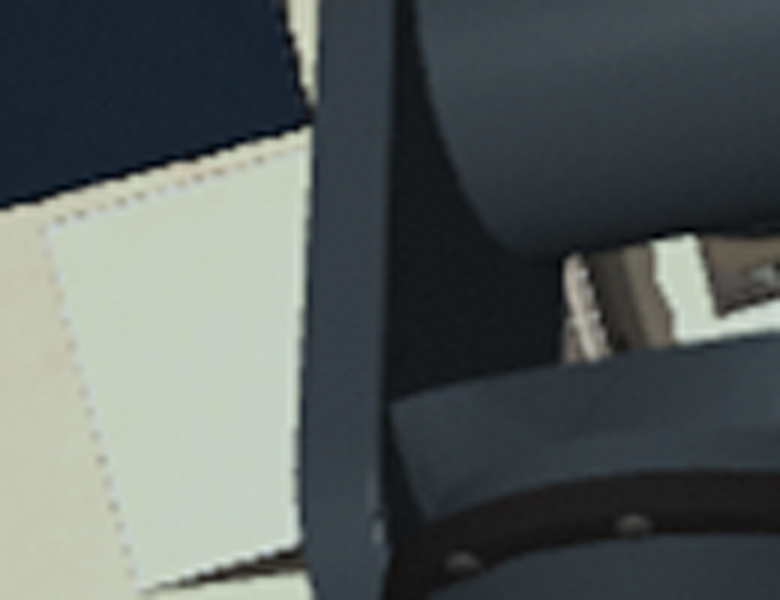

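Run:
```python
from g import *
f=lambda p:((proj('top',p)-[160,170]+.5)*6-.5)
for lx,ly,z in[(0,.034,.146),(0,-.034,.146),(.039,.034,.1915),(.039,-.034,.1915),(-.0035,.066,.135),(-.0035,-.066,.135),(.0495,.066,.207),(.0495,-.066,.207)]:
    p=S+xh*lx+yh*ly; p[2]=z; print(lx,ly,z,f(p))
im=cv2.imread('pics/c2.png')
for lx,ly,z in[(0,.034,.146),(0,-.034,.146),(.039,.034,.1915),(.039,-.034,.1915),(-.0035,.066,.135),(-.0035,-.066,.135),(.0495,.066,.207),(.0495,-.066,.207)]:
    p=S+xh*lx+yh*ly; p[2]=z; cv2.circle(im,tuple(int(v) for v in f(p)),3,(0,0,255),1)
cv2.imwrite('pics/c2m.png',im)
crop('','pics/s4.png',260,110,110,100,7,'pics/s4c.png')
```

```text
0 0.034 0.146 [598.3673 315.5502]
0 -0.034 0.146 [550.4496 140.8384]
0.039 0.034 0.1915 [468.5669 340.7428]
0.039 -0.034 0.1915 [419.0758 156.0684]
-0.0035 0.066 0.135 [635.0986 396.4278]
-0.0035 -0.066 0.135 [543.0266  61.5392]
0.0495 0.066 0.207 [452.6184 437.4678]
0.0495 -0.066 0.207 [355.3527  71.9139]
```

View pics/c2m.png

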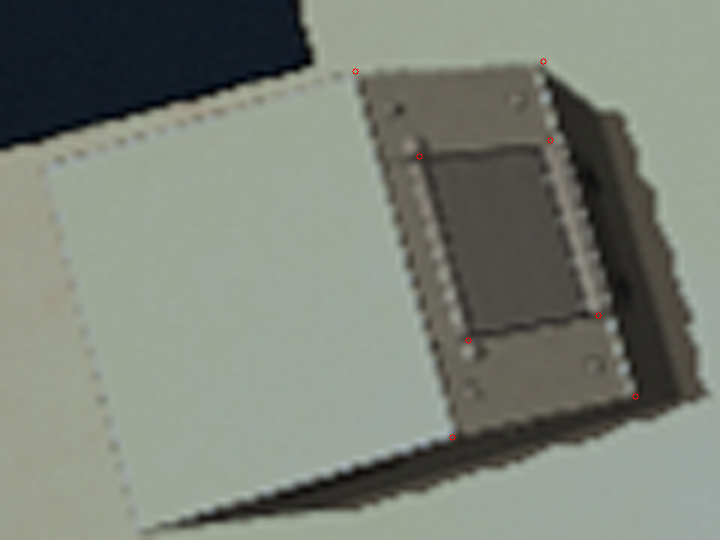

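View pics/s4c.png

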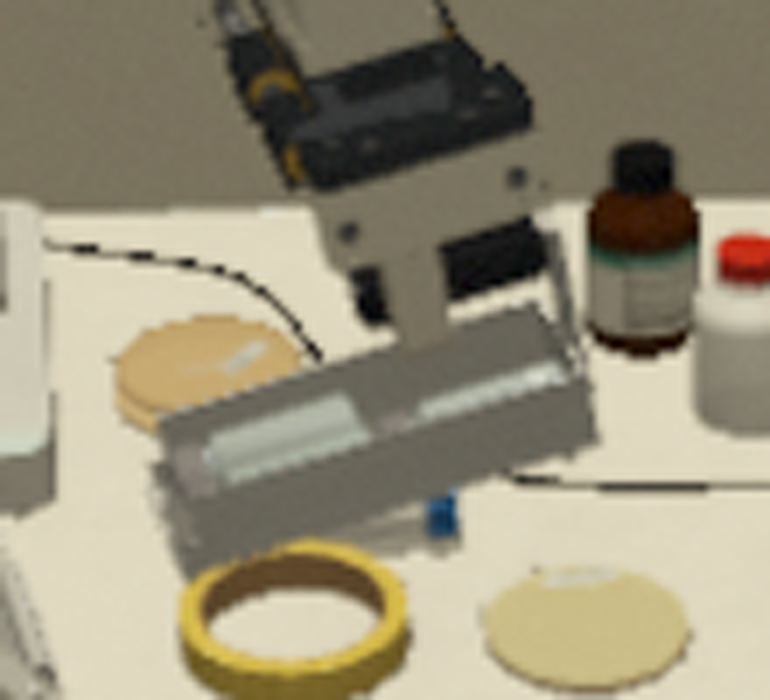

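>>> servo_tool:
  increments:
    - [-0.0005,0.002,-0.0003,0,0,0]
    - [-0.0018,0.0066,-0.0012,0,0,0]
    - [-0.0034,0.0123,-0.0023,0,0,0]
    - [-0.005,0.018,-0.0033,0,0,0]
    - [-0.0065,0.0237,-0.0043,0,0,0]
    - [-0.0081,0.0294,-0.0054,0,0,0]
    - [-0.0097,0.0351,-0.0064,0,0,0]
    - [-0.0107,0.0389,-0.0071,0,0,0]

```text
time_s: 8.45
tool_pos: [0.5759, 0.0838, 0.2319]
tcp_rot: [[-0.261, 0.964, 0.047], [0.95, 0.265, -0.167], [-0.173, 0.001, -0.985]]
wrist_force: [0.7, 0.7, -3.7]
grip_width: 0.0159
```

>>> servo_tool:
  increments:
    - [-0.0006,0.0024,-0.0004,0,0,0]
    - [-0.0013,0.0047,-0.0009,0,0,0]
    - [-0.002,0.0071,-0.0013,0,0,0]
    - [-0.0026,0.0095,-0.0017,0,0,0]
    - [-0.0033,0.0119,-0.0022,0,0,0]
    - [-0.0039,0.0142,-0.0026,0,0,0]
    - [-0.0046,0.0166,-0.003,0,0,0]
    - [-0.0052,0.019,-0.0035,0,0,0]

```text
time_s: 9.25
tool_pos: [0.5708, 0.1024, 0.2285]
tcp_rot: [[-0.261, 0.964, 0.047], [0.95, 0.265, -0.167], [-0.173, 0.001, -0.985]]
wrist_force: [-0.5, -0.4, -2.6]
grip_width: 0.0162
```

Run:
```python
from g import *
im=manip.grab_frame('top'); cv2.imwrite('pics/t5.png',im[:,:,::-1])
im=manip.grab_frame('scene'); cv2.imwrite('pics/s5.png',im[:,:,::-1])
o=manip.observe(); print(o['time_s'],lipnow(o),o['wrist_force'],o['wrist_torque'])
crop('','pics/t5.png',160,160,130,100,6,'pics/t5c.png')
crop('','pics/s5.png',220,110,130,100,6,'pics/s5c.png')
```

```text
9.35 ('lip rel S mm', array([10.7366,  0.2456, 14.9331]), 'z', np.float64(0.15343311262286768), 'pitch', np.float64(9.967684461623218), 'yaw', np.float64(105.37924294489599)) [-0.0255  0.1696 -2.3959] [ 0.1381 -0.0357 -0.0362]
```

View pics/s5c.png

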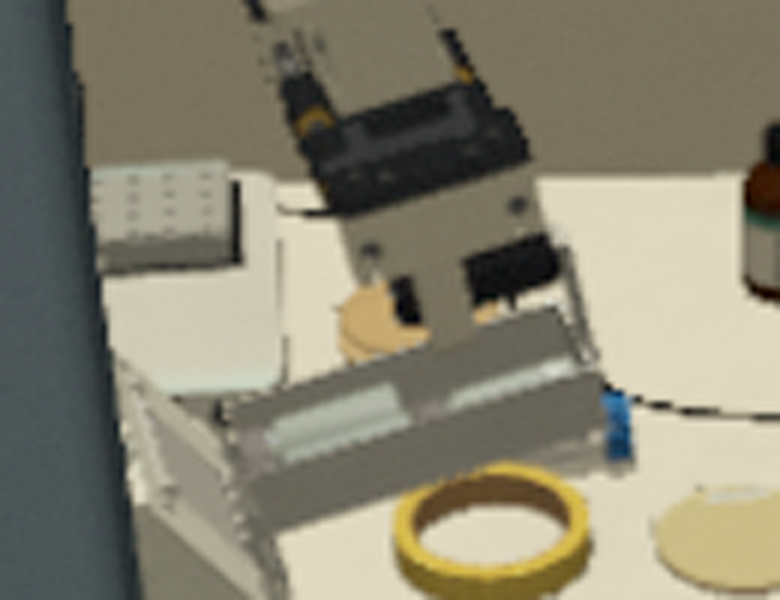

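View pics/t5c.png

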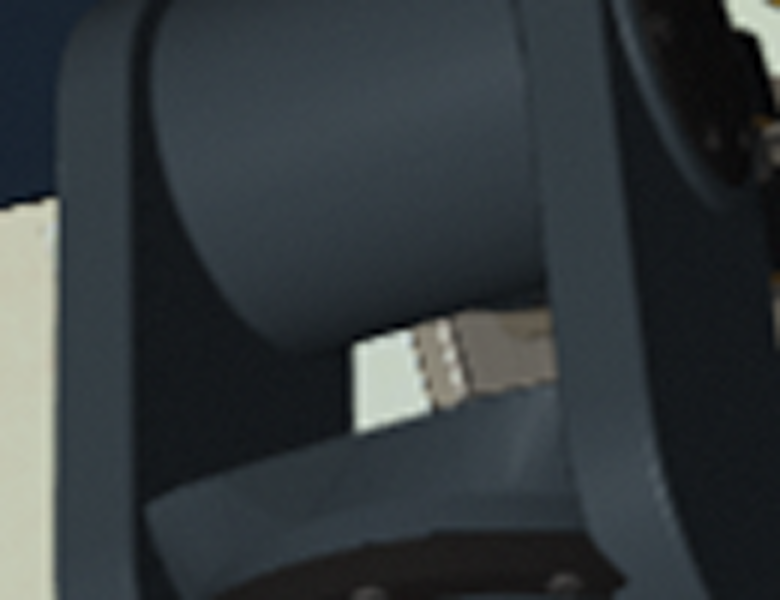

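>>> servo_tool:
  increments:
    - [-0.0006,0.0024,-0.0004,0,0,0]
    - [-0.0013,0.0047,-0.0009,0,0,0]
    - [-0.002,0.0071,-0.0013,0,0,0]
    - [-0.0026,0.0095,-0.0017,0,0,0]
    - [-0.0033,0.0119,-0.0022,0,0,0]
    - [-0.0039,0.0142,-0.0026,0,0,0]
    - [-0.0046,0.0166,-0.003,0,0,0]
    - [-0.0052,0.019,-0.0035,0,0,0]

```text
time_s: 10.15
tool_pos: [0.5656, 0.1214, 0.225]
tcp_rot: [[-0.261, 0.964, 0.047], [0.95, 0.265, -0.167], [-0.173, 0.001, -0.985]]
wrist_force: [0.6, -0.8, -2.2]
grip_width: 0.0157
```

>>> servo_tool:
  increments:
    - [-0.0006,0.0024,-0.0004,0,0,0]
    - [-0.0013,0.0047,-0.0009,0,0,0]
    - [-0.002,0.0071,-0.0013,0,0,0]
    - [-0.0026,0.0095,-0.0017,0,0,0]
    - [-0.0033,0.0119,-0.0022,0,0,0]
    - [-0.0039,0.0142,-0.0026,0,0,0]
    - [-0.0044,0.0161,-0.0029,0,0,0]
    - [-0.0044,0.0161,-0.0029,0,0,0]

```text
time_s: 10.95
tool_pos: [0.5613, 0.1374, 0.2221]
tcp_rot: [[-0.261, 0.964, 0.047], [0.95, 0.265, -0.167], [-0.173, 0.001, -0.985]]
wrist_force: [0.3, -2.0, -2.1]
grip_width: 0.0158
```

Run:
```python
from g import *
im=manip.grab_frame('scene'); cv2.imwrite('pics/s6.png',im[:,:,::-1])
o=manip.observe(); print(o['time_s'],lipnow(o),o['wrist_force'],o['wrist_torque'])
crop('','pics/s6.png',200,110,130,100,6,'pics/s6c.png')
```

```text
11.0 ('lip rel S mm', array([46.7774,  0.1287,  8.5827]), 'z', np.float64(0.14708269620923578), 'pitch', np.float64(9.982339032166482), 'yaw', np.float64(105.36972105632238)) [ 0.8379 -0.6924 -2.5394] [-0.2218 -0.183  -0.0156]
```

View pics/s6c.png

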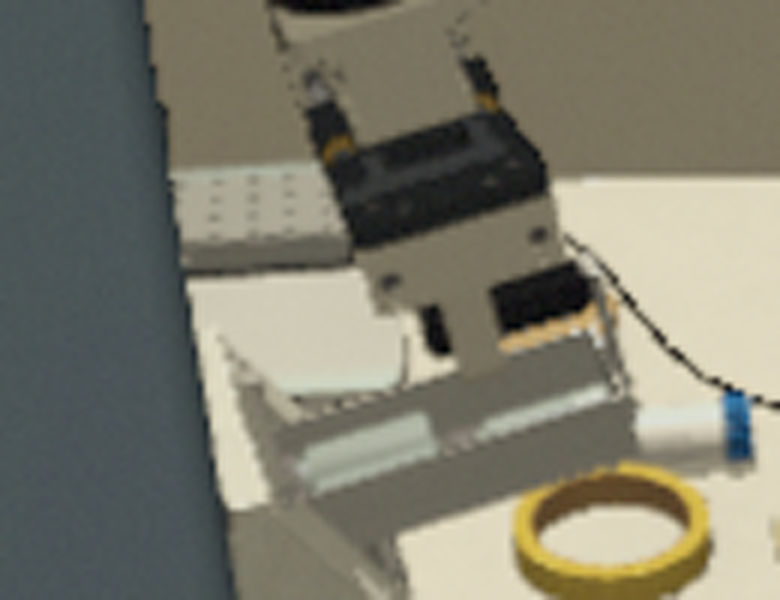

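>>> servo_tool:
  increments:
    - [0,0,-0.001,0,0,0]
    - [0,0,-0.002,0,0,0]
    - [0,0,-0.003,0,0,0]
    - [0,0,-0.004,0,0,0]
    - [0,0,-0.005,0,0,0]
    - [0,0,-0.006,0,0,0]
    - [0,0,-0.0065,0,0,0]
    - [0,0,-0.0065,0,0,0]

```text
time_s: 11.8
tool_pos: [0.5613, 0.1373, 0.2155]
tcp_rot: [[-0.261, 0.964, 0.047], [0.95, 0.265, -0.167], [-0.173, 0.001, -0.985]]
wrist_force: [0.3, 0.3, -2.6]
grip_width: 0.0155
```

>>> servo_tool:
  increments:
    - [0,0,-0.0003,0,0,0]
    - [0,0,-0.0005,0,0,0]
    - [0,0,-0.0008,0,0,0]
    - [0,0,-0.001,0,0,0]
    - [0,0,-0.001,0,0,0]
    - [0,0,-0.001,0,0,0]
    - [0,0,-0.001,0,0,0]
    - [0,0,-0.001,0,0,0]

```text
time_s: 12.6
tool_pos: [0.5613, 0.1373, 0.2146]
tcp_rot: [[-0.261, 0.964, 0.047], [0.95, 0.265, -0.167], [-0.173, 0.001, -0.985]]
wrist_force: [0.3, -1.6, -2.7]
grip_width: 0.0156
```

>>> servo_tool:
  increments:
    - [0,0,-0.0003,0,0,0]
    - [0,0,-0.0005,0,0,0]
    - [0,0,-0.0008,0,0,0]
    - [0,0,-0.001,0,0,0]
    - [0,0,-0.001,0,0,0]
    - [0,0,-0.001,0,0,0]
    - [0,0,-0.001,0,0,0]
    - [0,0,-0.001,0,0,0]

```text
time_s: 13.4
tool_pos: [0.5613, 0.1373, 0.2136]
tcp_rot: [[-0.261, 0.964, 0.047], [0.95, 0.265, -0.167], [-0.173, 0.001, -0.985]]
wrist_force: [0.1, -0.8, -2.7]
grip_width: 0.0157
```

>>> servo_tool:
  increments:
    - [0,0,-0.0003,0,0,0]
    - [0,0,-0.0005,0,0,0]
    - [0,0,-0.0008,0,0,0]
    - [0,0,-0.001,0,0,0]
    - [0,0,-0.001,0,0,0]
    - [0,0,-0.001,0,0,0]
    - [0,0,-0.001,0,0,0]
    - [0,0,-0.001,0,0,0]

```text
time_s: 14.2
tool_pos: [0.5613, 0.1373, 0.2126]
tcp_rot: [[-0.261, 0.964, 0.047], [0.95, 0.265, -0.167], [-0.173, 0.001, -0.985]]
wrist_force: [0.6, -0.9, -3.3]
grip_width: 0.0157
```

Run:
```python
from g import *
o=manip.observe();print(o['wrist_force'],o['wrist_torque'])
```

```text
[ 0.5954 -0.9095 -3.2611] [-0.0299 -0.089   0.0697]
```

>>> servo_tool:
  increments:
    - [0,0,-0.0003,0,0,0]
    - [0,0,-0.0005,0,0,0]
    - [0,0,-0.0008,0,0,0]
    - [0,0,-0.001,0,0,0]
    - [0,0,-0.001,0,0,0]
    - [0,0,-0.001,0,0,0]
    - [0,0,-0.001,0,0,0]
    - [0,0,-0.001,0,0,0]

```text
time_s: 15.0
tool_pos: [0.5613, 0.1373, 0.2116]
tcp_rot: [[-0.261, 0.964, 0.047], [0.95, 0.265, -0.167], [-0.173, 0.001, -0.985]]
wrist_force: [0.6, -0.7, -3.7]
grip_width: 0.016
```

Run:
```python
from g import *
o=manip.observe();print(o['wrist_force'],o['wrist_torque'])
```

```text
[ 0.573  -0.6624 -3.6805] [-0.0203 -0.1259  0.078 ]
```

>>> servo_tool:
  increments:
    - [0,0,-0.0003,0,0,0]
    - [0,0,-0.0005,0,0,0]
    - [0,0,-0.0008,0,0,0]
    - [0,0,-0.001,0,0,0]
    - [0,0,-0.001,0,0,0]
    - [0,0,-0.001,0,0,0]
    - [0,0,-0.001,0,0,0]
    - [0,0,-0.001,0,0,0]

```text
time_s: 15.8
tool_pos: [0.5614, 0.1373, 0.2108]
tcp_rot: [[-0.261, 0.964, 0.047], [0.95, 0.265, -0.167], [-0.173, 0.001, -0.985]]
wrist_force: [0.0, -2.2, 0.9]
grip_width: 0.0159
```

Run:
```python
from g import *
o=manip.observe();print(o['wrist_force'],o['wrist_torque'])
```

```text
[ 0.05   -2.2426  0.8849] [-0.1606 -0.0799  0.0406]
```

>>> servo_tool:
  increments:
    - [0,0,-0.0003,0,0,0]
    - [0,0,-0.0005,0,0,0]
    - [0,0,-0.0008,0,0,0]
    - [0,0,-0.001,0,0,0]
    - [0,0,-0.001,0,0,0]
    - [0,0,-0.001,0,0,0]
    - [0,0,-0.001,0,0,0]
    - [0,0,-0.001,0,0,0]

```text
time_s: 16.6
tool_pos: [0.5616, 0.1371, 0.2105]
tcp_rot: [[-0.261, 0.964, 0.048], [0.95, 0.265, -0.167], [-0.174, 0.002, -0.985]]
wrist_force: [-2.1, -3.5, 8.7]
grip_width: 0.0162
```

Run:
```python
from g import *
o=manip.observe();print(o['wrist_force'],o['wrist_torque'])
```

```text
[-2.0524 -3.5244  8.75  ] [-0.5691  0.246   0.0161]
```

>>> servo_tool:
  increments:
    - [0,0,0.0004,0,0,0]
    - [0,0,0.0008,0,0,0]
    - [0,0,0.0008,0,0,0]
    - [0,0,0.0008,0,0,0]
    - [0,0,0.0008,0,0,0]
    - [0,0,0.0008,0,0,0]
    - [0,0,0.0008,0,0,0]
    - [0,0,0.0008,0,0,0]

```text
time_s: 17.4
tool_pos: [0.5614, 0.1372, 0.2106]
tcp_rot: [[-0.261, 0.964, 0.047], [0.95, 0.265, -0.167], [-0.173, 0.001, -0.985]]
wrist_force: [-0.3, -2.1, 5.0]
grip_width: 0.0153
```

Run:
```python
from g import *
im=manip.grab_frame('scene'); cv2.imwrite('pics/s7.png',im[:,:,::-1])
o=manip.observe(); print(o['time_s'],o['tool_pos'],lipnow(o),o['wrist_force'],o['wrist_torque'])
crop('','pics/s7.png',200,110,130,100,6,'pics/s7c.png')
# pivot poses
q=B.T@((o['tool_pos']-(o['tcp_rot']@np.diag([1,-1,-1.]))@T)-S)
th0=10.
# contact: flat underside line (0.5mm below lip pt) at x=0
n=np.array([np.sin(np.radians(th0)),np.cos(np.radians(th0))]); a0=np.array([n[1],-n[0]])
lip=np.array([q[0],q[2]+.1385]); L=lip[0]/np.cos(np.radians(th0)); c=lip-a0*L-n*.0005
print('L',L,'contact',c, 'sill est',c[1])
ztop=c[1]; cen=np.array([0,ztop-.0035])
P0,R0=tcp(lip[0],lip[1],th0,q[1])
for th in(16,22,28,34,40,46,50):
    t=np.radians(th); n=np.array([np.sin(t),np.cos(t)]);aa=np.array([n[1],-n[0]])
    l=cen+n*(.0035+.0005+.0010)+aa*(L)   # 1 mm clearance
    P,R=tcp(l[0],l[1],th,q[1]); print(th,l,inc(P0,R0,P,R))
```

```text
17.45 [0.5614 0.1373 0.2106] ('lip rel S mm', array([46.7184, -0.0333, -2.9606]), 'z', np.float64(0.1355393860627837), 'pitch', np.float64(9.980368522231474), 'yaw', np.float64(105.35782071801174)) [ 0.4432 -3.4753  4.2573] [-0.5639 -0.2249  0.0091]
L 0.04743906572403906 contact [-0.0001  0.1433] sill est 0.14328468949947873
16 [0.047  0.1315] [-0.0023  0.0083  0.0048 -5.7846 -1.5933  0.    ]
22 [0.0459 0.1266] [ -0.0044   0.0161   0.0078 -11.5691  -3.1867  -0.    ]
28 [0.0442 0.1219] [ -0.0066   0.0241   0.01   -17.3537  -4.78    -0.    ]
34 [0.0421 0.1174] [ -0.0089   0.0324   0.0113 -23.1383  -6.3733  -0.    ]
40 [0.0396 0.1131] [ -0.0112   0.0407   0.0117 -28.9229  -7.9667   0.    ]
46 [0.0366 0.1091] [ -0.0135   0.049    0.0112 -34.7074  -9.56    -0.    ]
50 [0.0343 0.1067] [ -0.015    0.0545   0.0103 -38.5638 -10.6222   0.    ]
```

View pics/s7c.png

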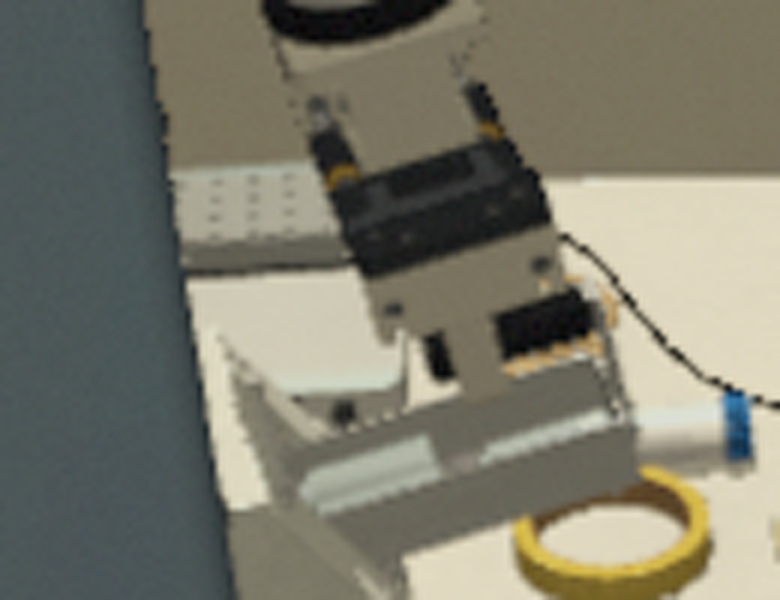

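>>> servo_tool:
  increments:
    - [-0.0006,0.0021,0.0017,-1.5,-0.4,0]
    - [-0.0011,0.0042,0.0031,-2.9,-0.8,0]
    - [-0.0017,0.0062,0.004,-4.3,-1.2,0]
    - [-0.0023,0.0083,0.0048,-5.8,-1.6,0]
    - [-0.0033,0.0122,0.0064,-8.7,-2.4,0]
    - [-0.0044,0.0161,0.0078,-11.6,-3.2,0]
    - [-0.0055,0.0201,0.009,-14.5,-4.0,0]
    - [-0.0066,0.0241,0.01,-17.4,-4.8,0]

```text
time_s: 18.25
tool_pos: [0.5544, 0.162, 0.2203]
tcp_rot: [[-0.234, 0.964, 0.127], [0.85, 0.266, -0.455], [-0.473, 0.001, -0.881]]
wrist_force: [-0.6, -1.9, -2.6]
grip_width: 0.016
```

Run:
```python
from g import *
o=manip.observe(); print(o['time_s'],lipnow(o),o['wrist_force'],o['wrist_torque'],o['joints'])
P0,R0=o['tool_pos'],o['tcp_rot']
L=.0474
cen=np.array([0,.1433-.0035])
P0,R0=None,None
for th in(28,34,40,46,50,54):
    t=np.radians(th); n=np.array([np.sin(t),np.cos(t)]);aa=np.array([n[1],-n[0]])
    l=cen+n*.005+aa*L
    P,R=tcp(l[0],l[1],th)
    if P0 is None:P0,R0=P,R
    print(th,inc(P0,R0,P,R))
```

```text
18.25 ('lip rel S mm', array([ 44.5349,   0.2422, -17.0865]), 'z', np.float64(0.12141347647750136), 'pitch', np.float64(28.203371228614024), 'yaw', np.float64(105.37765600788917)) [-0.5759 -1.9134 -2.5938] [ 0.2228 -0.0462 -0.0093] [ 0.4199  0.4708  1.5787 -0.521   1.2198  0.3656]
28 [0. 0. 0. 0. 0. 0.]
34 [-0.0023  0.0082  0.0013 -5.7846 -1.5933 -0.    ]
40 [ -0.0046   0.0166   0.0017 -11.5691  -3.1867  -0.    ]
46 [ -0.0069   0.0249   0.0012 -17.3537  -4.78     0.    ]
50 [ -0.0084   0.0304   0.0003 -21.2101  -5.8422   0.    ]
54 [ -0.0099   0.0358  -0.0009 -25.0665  -6.9045  -0.    ]
```

>>> servo_tool:
  increments:
    - [-0.0011,0.0041,0.0007,-2.9,-0.8,0]
    - [-0.0023,0.0082,0.0013,-5.8,-1.6,0]
    - [-0.0034,0.0124,0.0016,-8.7,-2.4,0]
    - [-0.0046,0.0166,0.0017,-11.6,-3.2,0]
    - [-0.0058,0.0207,0.0015,-14.5,-4.0,0]
    - [-0.0069,0.0249,0.0012,-17.4,-4.8,0]
    - [-0.0069,0.0249,0.0012,-17.4,-4.8,0]
    - [-0.0069,0.0249,0.0012,-17.4,-4.8,0]

```text
time_s: 19.05
tool_pos: [0.5476, 0.1868, 0.2213]
tcp_rot: [[-0.184, 0.964, 0.193], [0.67, 0.267, -0.693], [-0.719, 0.001, -0.695]]
wrist_force: [0.3, -0.1, -2.3]
grip_width: 0.0156
```

Run:
```python
from g import *
im=manip.grab_frame('scene'); cv2.imwrite('pics/s8.png',im[:,:,::-1])
o=manip.observe(); print(o['time_s'],lipnow(o),o['wrist_force'],o['wrist_torque'],o['joints'])
crop('','pics/s8.png',200,90,130,100,6,'pics/s8c.png')
```

```text
19.1 ('lip rel S mm', array([ 36.847 ,   0.0772, -29.5898]), 'z', np.float64(0.10891024588308397), 'pitch', np.float64(45.99113910162749), 'yaw', np.float64(105.34230591155568)) [-0.4354  0.243  -2.0756] [0.7447 0.1336 0.0105] [ 0.567   0.5737  1.5406 -0.7744  1.3902  0.5899]
```

View pics/s8c.png

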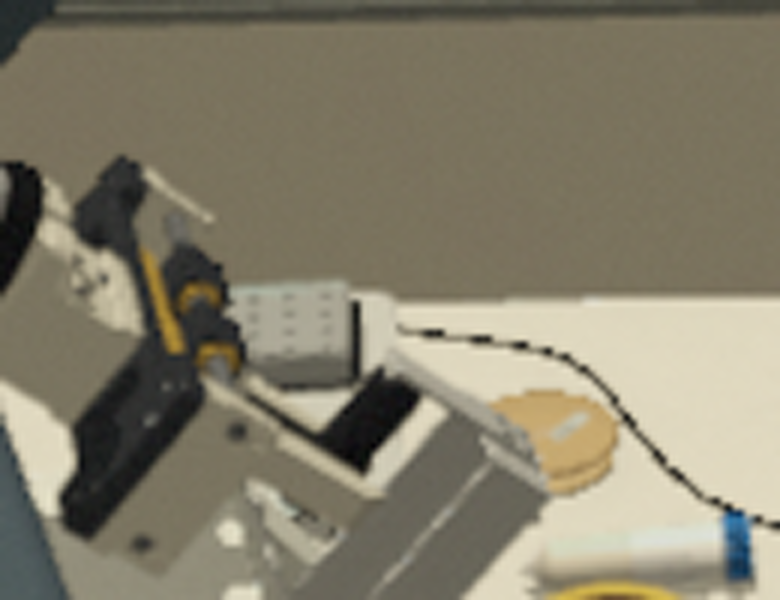

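>>> servo_tool:
  increments:
    - [-0.0008,0.0028,-0.0004,-2,-0.5,0]
    - [-0.0015,0.0055,-0.0009,-3.9,-1.1,0]
    - [-0.003,0.0109,-0.0021,-7.7,-2.1,0]
    - [-0.003,0.0109,-0.0021,-7.7,-2.1,0]
    - [-0.003,0.0109,-0.0021,-7.7,-2.1,0]
    - [-0.003,0.0109,-0.0021,-7.7,-2.1,0]
    - [-0.003,0.0109,-0.0021,-7.7,-2.1,0]
    - [-0.003,0.0109,-0.0021,-7.7,-2.1,0]

```text
time_s: 19.9
tool_pos: [0.5448, 0.1971, 0.2196]
tcp_rot: [[-0.155, 0.964, 0.216], [0.567, 0.266, -0.78], [-0.809, 0.001, -0.588]]
wrist_force: [-1.0, 2.1, -3.3]
grip_width: 0.0161
```

Run:
```python
from g import *
im=manip.grab_frame('scene'); cv2.imwrite('pics/s9.png',im[:,:,::-1])
im=manip.grab_frame('top'); cv2.imwrite('pics/t9.png',im[:,:,::-1])
o=manip.observe(); print(o['time_s'],lipnow(o),o['wrist_force'],o['wrist_torque'],o['grip_width'])
crop('','pics/s9.png',200,110,130,100,6,'pics/s9c.png')
crop('','pics/t9.png',160,130,160,120,5,'pics/t9c.png')
```

```text
20.0 ('lip rel S mm', array([ 31.8606,   0.1313, -34.2604]), 'z', np.float64(0.10423957648554888), 'pitch', np.float64(54.01634591097926), 'yaw', np.float64(105.3257800458677)) [-1.2029  3.2354 -2.1894] [ 1.358   0.2567 -0.0019] 0.015550034084155478
```

View pics/s9c.png

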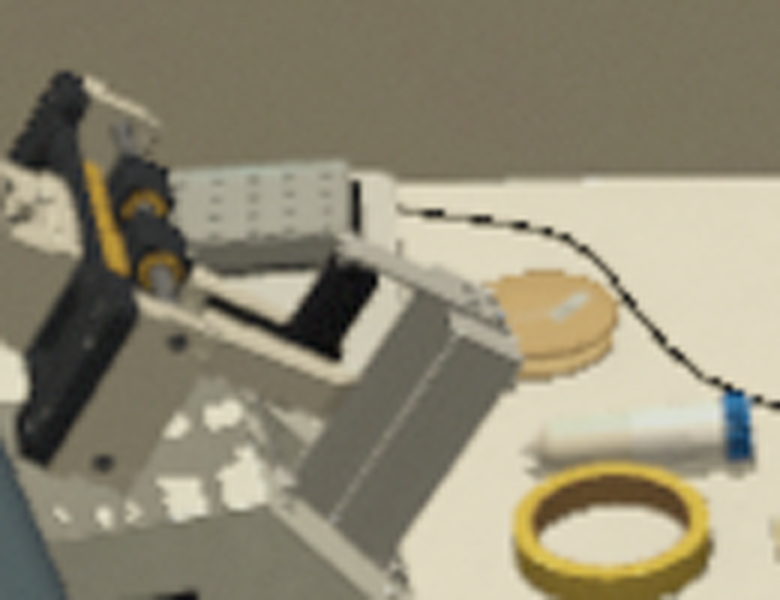

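View pics/t9c.png

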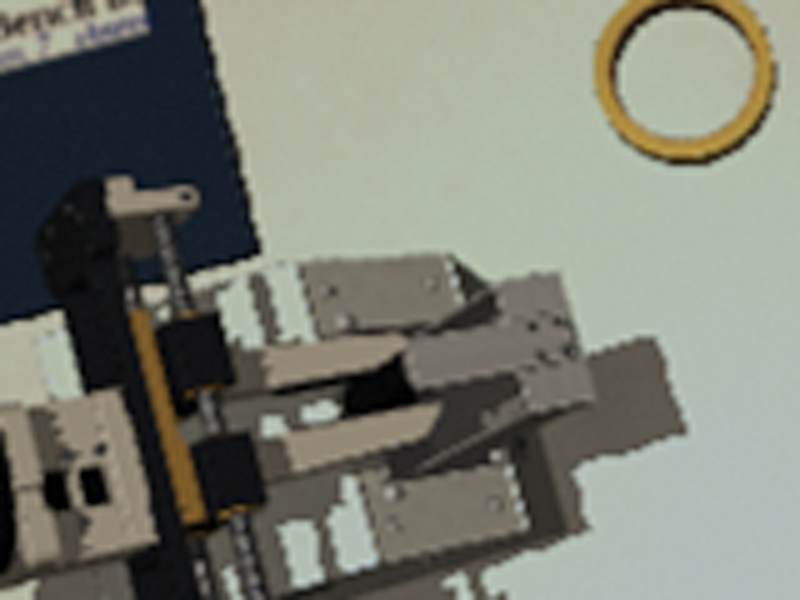

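>>> servo_tool:
  increments:
    - [0,0,0,0,0,0]
    - [0,0,0,0,0,0]
    - [0,0,0,0,0,0]
    - [0,0,0,0,0,0]
    - [0,0,0,0,0,0]
    - [0,0,0,0,0,0]
    - [0,0,0,0,0,0]
    - [0,0,0,0,0,0]

```text
time_s: 20.8
tool_pos: [0.5448, 0.1972, 0.2195]
tcp_rot: [[-0.155, 0.964, 0.216], [0.566, 0.266, -0.78], [-0.81, 0.001, -0.587]]
wrist_force: [-1.4, 3.1, -1.4]
grip_width: 0.0157
```

>>> servo_tool:
  increments:
    - [0.0008,-0.0027,0.001,2,0.5,0]
    - [0.0019,-0.0068,0.0024,4.8,1.3,0]
    - [0.003,-0.0109,0.0031,7.7,2.1,0]
    - [0.0042,-0.015,0.0035,10.6,2.9,0]
    - [0.0053,-0.0192,0.0036,13.5,3.7,0]
    - [0.0065,-0.0234,0.0035,16.4,4.5,0]
    - [0.0076,-0.0276,0.0032,19.3,5.3,0]
    - [0.0076,-0.0276,0.0032,19.3,5.3,0]

```text
time_s: 21.6
tool_pos: [0.5528, 0.168, 0.2237]
tcp_rot: [[-0.217, 0.965, 0.149], [0.8, 0.264, -0.539], [-0.559, 0.002, -0.829]]
wrist_force: [0.6, -0.1, -1.1]
grip_width: 0.0157
```

Run:
```python
from g import *
im=manip.grab_frame('scene'); cv2.imwrite('pics/s10.png',im[:,:,::-1])
o=manip.observe(); print(o['time_s'],lipnow(o),o['wrist_force'],o['wrist_torque'],o['grip_width'])
crop('','pics/s10.png',200,110,130,100,6,'pics/s10c.png')
```

```text
21.65 ('lip rel S mm', array([ 40.7438,   0.1168, -19.7447]), 'z', np.float64(0.11875533797217731), 'pitch', np.float64(34.10247397676029), 'yaw', np.float64(105.23246282821994)) [-0.0495 -1.2724 -1.9245] [ 0.326  -0.0401  0.0085] 0.0159106401613999
```

View pics/s10c.png

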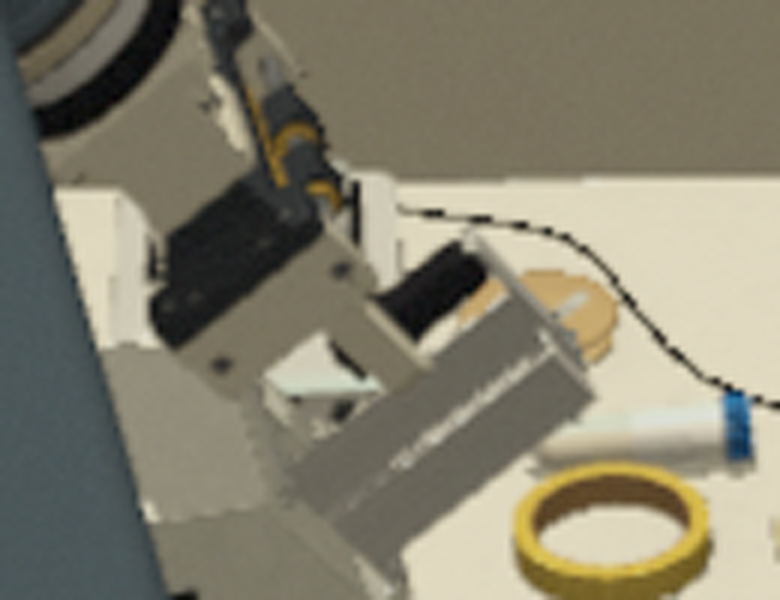

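Run:
```python
from h import *
crop('','pics/s10.png',240,150,70,60,11,'pics/s10d.png')
crop('','pics/s7.png',240,160,70,50,11,'pics/s7d.png')
```

```text
(no output)
```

View pics/s10d.png

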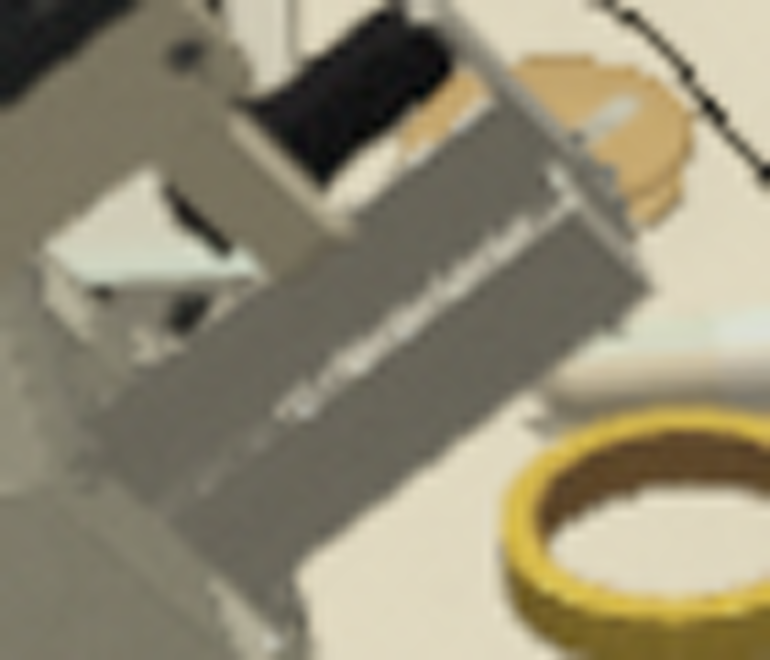

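View pics/s7d.png

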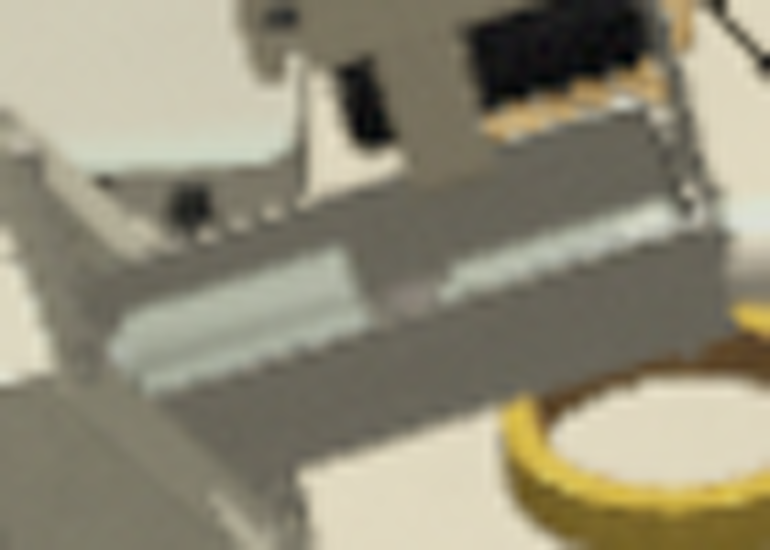

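>>> servo_tool:
  increments:
    - [0.0011,-0.0041,-0.0006,2.9,0.8,0]
    - [0.0023,-0.0082,-0.0013,5.8,1.6,0]
    - [0.0034,-0.0122,-0.0023,8.7,2.4,0]
    - [0.0045,-0.0162,-0.0035,11.6,3.2,0]
    - [0.0056,-0.0202,-0.005,14.5,4.0,0]
    - [0.0066,-0.0241,-0.0065,17.4,4.8,0]
    - [0.0078,-0.0282,-0.008,20.3,5.6,0]
    - [0.0089,-0.0323,-0.0095,23.2,6.4,0]

```text
time_s: 22.45
tool_pos: [0.5609, 0.1371, 0.2128]
tcp_rot: [[-0.262, 0.964, 0.045], [0.95, 0.266, -0.167], [-0.173, -0.001, -0.985]]
wrist_force: [-0.5, -0.8, -2.6]
grip_width: 0.0158
```

>>> servo_tool:
  increments:
    - [0,0,0.003,0,0,0]
    - [0,0,0.006,0,0,0]
    - [0,0,0.008,0,0,0]
    - [0.001,-0.0038,0.0087,0,0,0]
    - [0.0026,-0.0095,0.0097,0,0,0]
    - [0.0042,-0.0152,0.0108,0,0,0]
    - [0.0058,-0.0209,0.0118,0,0,0]
    - [0.0073,-0.0266,0.0129,0,0,0]

```text
time_s: 23.25
tool_pos: [0.5687, 0.1101, 0.2262]
tcp_rot: [[-0.261, 0.964, 0.047], [0.95, 0.265, -0.167], [-0.173, 0.001, -0.985]]
wrist_force: [0.6, -0.7, -1.6]
grip_width: 0.0159
```

Run:
```python
from g import *
o=manip.observe(); print(o['time_s'],lipnow(o),o['wrist_force'],o['wrist_torque'],o['grip_width'])
```

```text
23.25 ('lip rel S mm', array([18.611 ,  0.1324, 12.7038]), 'z', np.float64(0.1512038248409857), 'pitch', np.float64(9.970745810119814), 'yaw', np.float64(105.34761763091153)) [ 0.5777 -0.6528 -1.5663] [ 0.112  -0.121   0.0533] 0.015890390816873694
```

Withdraw fully (70 mm along the axis), then level.

>>> servo_tool:
  increments:
    - [0.0016,-0.0057,0.0011,0,0,0]
    - [0.0037,-0.0133,0.0025,0,0,0]
    - [0.0063,-0.0228,0.0042,0,0,0]
    - [0.0089,-0.0323,0.0059,0,0,0]
    - [0.0115,-0.0418,0.0077,0,0,0]
    - [0.0141,-0.0513,0.0094,0,0,0]
    - [0.0167,-0.0608,0.0111,0,0,0]
    - [0.0183,-0.0665,0.0122,0,0,0]

```text
time_s: 24.05
tool_pos: [0.5871, 0.0432, 0.2385]
tcp_rot: [[-0.26, 0.964, 0.047], [0.95, 0.265, -0.167], [-0.173, 0.001, -0.985]]
wrist_force: [-0.3, -0.3, -2.6]
grip_width: 0.0159
```

>>> servo_tool:
  increments:
    - [0.001,-0.006,0,1,0.3,0]
    - [0.001,-0.02,-0.003,3,0.8,0]
    - [0.001,-0.04,-0.008,5,1.4,0]
    - [0,-0.065,-0.012,7,2,0]
    - [-0.002,-0.09,-0.016,9,2.5,0]
    - [-0.004,-0.112,-0.018,9.6,2.65,0]
    - [-0.006,-0.126,-0.019,9.6,2.65,0]
    - [-0.007,-0.13,-0.02,9.6,2.65,0]

```text
time_s: 24.85
tool_pos: [0.5798, -0.087, 0.2183]
tcp_rot: [[-0.264, 0.965, 0.001], [0.965, 0.264, -0.0], [-0.0, 0.001, -1.0]]
wrist_force: [0.1, -0.5, -2.1]
grip_width: 0.0156
```

Run:
```python
from g import *
im=manip.grab_frame('scene'); cv2.imwrite('pics/s11.png',im[:,:,::-1])
im=manip.grab_frame('top'); cv2.imwrite('pics/t11.png',im[:,:,::-1])
o=manip.observe(); print(o['time_s'],o['tool_pos'],lipnow(o),o['wrist_force'],o['wrist_torque'],o['grip_width'])
crop('','pics/s11.png',280,110,130,100,6,'pics/s11c.png')
```

```text
24.95 [ 0.5798 -0.0857  0.2183] ('lip rel S mm', array([-161.4505,   41.5131,   21.148 ]), 'z', np.float64(0.1596479996652182), 'pitch', np.float64(0.0048933575037773906), 'yaw', np.float64(105.35063328696906)) [-0.0129  0.283  -2.5445] [-0.0976 -0.1369 -0.0207] 0.015490564123072441
```

View pics/s11c.png

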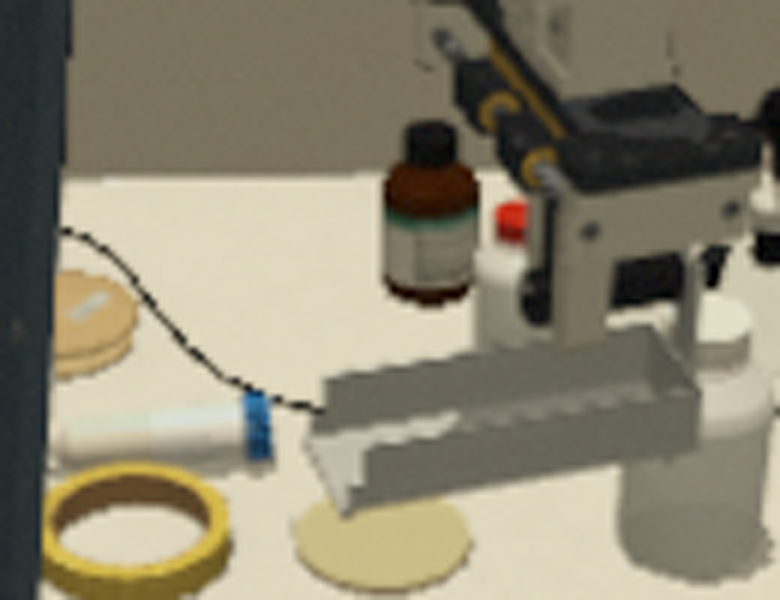

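View pics/t11.png

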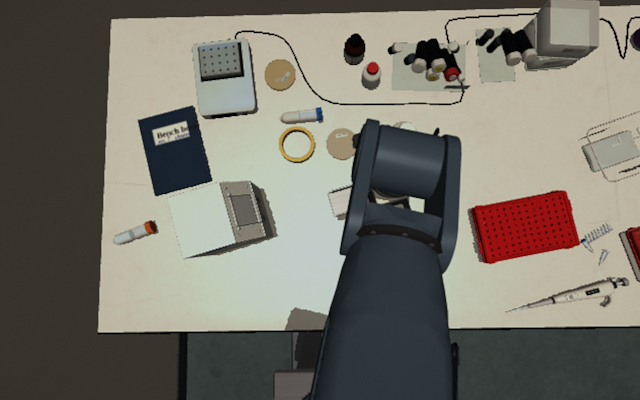

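>>> servo_tool:
  increments:
    - [-0.001,-0.003,-0.002,0,0,-0.5]
    - [-0.005,-0.013,-0.01,0,0,-1.3]
    - [-0.012,-0.03,-0.022,0,0,-2.5]
    - [-0.02,-0.052,-0.036,0,0,-3.7]
    - [-0.028,-0.074,-0.05,0,0,-4.9]
    - [-0.035,-0.09,-0.064,0,0,-5.8]
    - [-0.039,-0.099,-0.078,0,0,-6.1]
    - [-0.039,-0.1,-0.09,0,0,-6.1]

```text
time_s: 25.75
tool_pos: [0.5403, -0.1864, 0.1271]
tcp_rot: [[-0.16, 0.987, 0.0], [0.987, 0.16, 0.0], [0.0, 0.0, -1.0]]
wrist_force: [-0.6, 0.1, -1.7]
grip_width: 0.0154
```

>>> servo_tool:
  increments:
    - [0,0,-0.012,0,0,0]
    - [0,0,-0.024,0,0,0]
    - [0,0,-0.036,0,0,0]
    - [0,0,-0.047,0,0,0]
    - [0,0,-0.055,0,0,0]
    - [0,0,-0.06,0,0,0]
    - [0,0,-0.063,0,0,0]
    - [0,0,-0.063,0,0,0]

```text
time_s: 26.55
tool_pos: [0.5409, -0.1858, 0.0652]
tcp_rot: [[-0.161, 0.987, 0.001], [0.987, 0.161, -0.0], [-0.0, 0.001, -1.0]]
wrist_force: [-0.9, 0.5, -1.8]
grip_width: 0.0161
```

>>> servo_tool:
  increments:
    - [0,0,-0.0005,0,0,0]
    - [0,0,-0.001,0,0,0]
    - [0,0,-0.0015,0,0,0]
    - [0,0,-0.002,0,0,0]
    - [0,0,-0.002,0,0,0]
    - [0,0,-0.002,0,0,0]
    - [0,0,-0.002,0,0,0]
    - [0,0,-0.002,0,0,0]

```text
time_s: 27.35
tool_pos: [0.5409, -0.1858, 0.0633]
tcp_rot: [[-0.161, 0.987, 0.001], [0.987, 0.161, -0.0], [-0.0, 0.001, -1.0]]
wrist_force: [-0.3, -0.4, -3.0]
grip_width: 0.0152
```

>>> servo_tool:
  increments:
    - [0,0,-0.0003,0,0,0]
    - [0,0,-0.0006,0,0,0]
    - [0,0,-0.0008,0,0,0]
    - [0,0,-0.0008,0,0,0]
    - [0,0,-0.0008,0,0,0]
    - [0,0,-0.0008,0,0,0]
    - [0,0,-0.0008,0,0,0]
    - [0,0,-0.0008,0,0,0]

```text
time_s: 28.15
tool_pos: [0.5409, -0.1858, 0.0625]
tcp_rot: [[-0.161, 0.987, 0.001], [0.987, 0.161, -0.0], [-0.0, 0.001, -1.0]]
wrist_force: [1.0, -0.0, -2.9]
grip_width: 0.0161
```

>>> servo_tool:
  increments:
    - [0,0,0,0,0,0]
    - [0,0,0,0,0,0]
    - [0,0,0,0,0,0]
    - [0,0,0,0,0,0]
    - [0,0,0,0,0,0]
    - [0,0,0,0,0,0]
    - [0,0,0,0,0,0]
    - [0,0,0,0,0,0]
  grip: 1

```text
time_s: 28.95
tool_pos: [0.5409, -0.1858, 0.0625]
tcp_rot: [[-0.161, 0.987, 0.001], [0.987, 0.161, -0.0], [-0.0, 0.001, -1.0]]
wrist_force: [0.2, -1.0, 0.4]
grip_width: 0.0752
```

>>> servo_tool:
  increments:
    - [0,0,0,0,0,0]
    - [0,0,0,0,0,0]
    - [0,0,0.005,0,0,0]
    - [0,0,0.015,0,0,0]
    - [0,0,0.03,0,0,0]
    - [0,0,0.05,0,0,0]
    - [0,0,0.07,0,0,0]
    - [0,0,0.09,0,0,0]

```text
time_s: 29.75
tool_pos: [0.5411, -0.1859, 0.1548]
tcp_rot: [[-0.161, 0.987, 0.002], [0.987, 0.161, -0.001], [-0.001, 0.002, -1.0]]
wrist_force: [0.9, 0.2, 0.5]
grip_width: 0.0928
```

>>> servo_tool:
  increments:
    - [0,-0.005,0.02,0,0,0]
    - [-0.01,-0.025,0.04,0,0,0]
    - [-0.03,-0.05,0.06,0,0,0]
    - [-0.05,-0.075,0.08,0,0,0]
    - [-0.07,-0.1,0.09,0,0,0]
    - [-0.09,-0.12,0.09,0,0,0]
    - [-0.1,-0.13,0.09,0,0,0]
    - [-0.1,-0.13,0.09,0,0,0]

```text
time_s: 30.55
tool_pos: [0.4401, -0.3165, 0.2432]
tcp_rot: [[-0.159, 0.987, 0.001], [0.987, 0.159, -0.0], [-0.001, 0.001, -1.0]]
wrist_force: [-0.1, -0.3, -0.1]
grip_width: 0.0929
```

Run:
```python
from g import *
im=manip.grab_frame('scene'); cv2.imwrite('pics/s12.png',im[:,:,::-1])
im=manip.grab_frame('top'); cv2.imwrite('pics/t12.png',im[:,:,::-1])
o=manip.observe(); print(o['time_s'],o['tool_pos'],o['wrist_force'],o['grip_width'])
```

```text
30.65 [ 0.4413 -0.3153  0.2428] [ 0.1882 -0.1284 -0.9026] 0.09283733196245252
```

View pics/s12.png

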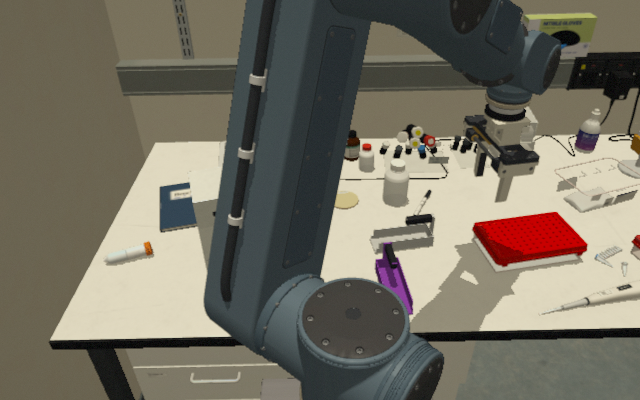

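View pics/t12.png

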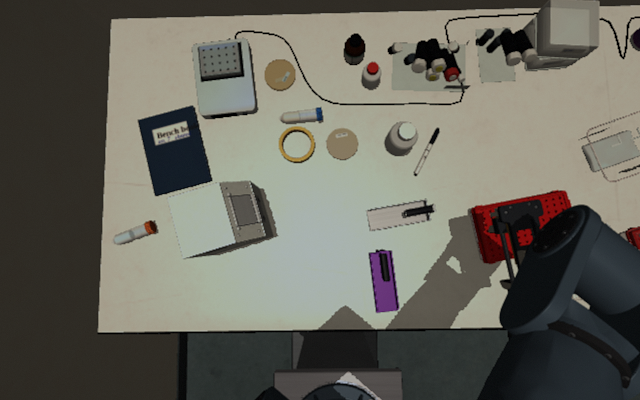

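```bash
python3 -c "
from station import manip
print(manip.job_done())"
```

```text
the job is handed in; nothing more can be done
None
```

I emptied the three vials into the reject bin with the pan, stood the empty pan back upright at its starting spot, and handed the job in at about 30.7 s.

- **Entry and sill:** I nosed the flap open with the pan tilted 10° and the lip about 47 mm beyond the sill's lowest-setting mark. I then lowered in 1 mm steps until I felt the sill, about 4.8 mm above its lowest setting.
- **Resting force:** By the wrist force, the pan rested on the sill at about 4 N, then roughly 11–12 N one step further down. I backed it off to about 7 N and held it there. The middle reading came close to the 12 N limit, but the rests before and after it were well inside.
- **Pouring:** I tilted the pan about the sill to 54° and held it there for over a second, then backed out along the same line.
- **One unexplained reading:** At 54° the wrist showed a sideways force of about 3 N towards the bin. It was gone once I tilted back.

**Last checks:**
- The pictures show the trough empty, the flap looking shut as at the start, the pan level on the bench, and the bottle, dish, tape and purple pan where they were.
- The gripper is open and clear of everything.
- I could not see the vials inside the bin. That they are there rests on the empty trough, the drop in weight and nothing lying outside.

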